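# Put the balance weights back in their cases

### The job

Pick out the four brass balance weights from among the things on the bench and put each into the well of the wooden case made for it: the smallest weight in the smallest case, the next in the next, up to the largest in the largest. Each must stand upright on the floor of its well. Leave the specimen jar and the bench timer standing where they are.

Things in the scene. Friction and masses are not known exactly. Their poses are not given: they have to be found in the camera images.
- weight_1: the smallest of four brass balance weights, standing upright: a plain cylinder 18 mm across and 26 mm high, then a thin neck 5 mm high, then a round lifting knob 12 mm across and 13 mm high; 44 mm tall in all, about 70 g. Loose. Origin: centre of the underside, z up along its axis; the knob spans 31 to 44 mm above it.
- weight_2: the second smallest of four brass balance weights, standing upright: a plain cylinder 27 mm across and 33 mm high, then a thin neck 5 mm high, then a round lifting knob 16 mm across and 14 mm high; 52 mm tall in all, about 180 g. Loose. Origin: centre of the underside, z up along its axis; the knob spans 38 to 52 mm above it.
- weight_3: the second largest of four brass balance weights, standing upright: a plain cylinder 36 mm across and 40 mm high, then a thin neck 5 mm high, then a round lifting knob 20 mm across and 15 mm high; 60 mm tall in all, about 360 g. Loose. Origin: centre of the underside, z up along its axis; the knob spans 45 to 60 mm above it.
- weight_4: the largest of four brass balance weights, standing upright: a plain cylinder 45 mm across and 47 mm high, then a thin neck 5 mm high, then a round lifting knob 24 mm across and 16 mm high; 68 mm tall in all, about 600 g. Loose. Origin: centre of the underside, z up along its axis; the knob spans 52 to 68 mm above it.
- case_1: the smallest of four light wooden weight cases, which do not move: a square block 42 x 42 mm, 20 mm high, with one round well in its top, 26.5 mm across and 14 mm deep (its floor is 6 mm above the block's underside), with the rim chamfered by 2.5 mm. Only the 18 mm weight fits it closely. Origin: centre of the underside, z up.
- case_2: the second smallest of four light wooden weight cases, which do not move: a square block 51 x 51 mm, 20 mm high, with one round well in its top, 35.5 mm across and 14 mm deep (its floor is 6 mm above the block's underside), with the rim chamfered by 2.5 mm. Only the 27 mm weight fits it closely. Origin: centre of the underside, z up.
- case_3: the second largest of four light wooden weight cases, which do not move: a square block 60 x 60 mm, 20 mm high, with one round well in its top, 44.5 mm across and 14 mm deep (its floor is 6 mm above the block's underside), with the rim chamfered by 2.5 mm. Only the 36 mm weight fits it closely. Origin: centre of the underside, z up.
- case_4: the largest of four light wooden weight cases, which do not move: a square block 69 x 69 mm, 20 mm high, with one round well in its top, 53.5 mm across and 14 mm deep (its floor is 6 mm above the block's underside), with the rim chamfered by 2.5 mm. Only the 45 mm weight fits it closely. Origin: centre of the underside, z up.
- jar: bystander, leave alone: specimen jar with a yellow screw cap, 64 mm across, 77 mm tall, loose. Origin: centre of the underside, z up.
- timer: bystander, leave alone: white bench timer standing upright, 25 mm thick (its x) by 70 mm wide (its y), 62 mm tall, loose. Origin: centre of the underside, z up.
Not all that is in view belongs to the job. What is shaped like the weight_2 but black is not meant. Leave any white look-alike of the weight_3 alone.

How it is judged:
By the outcome, as a careful person would: the job done as asked, in the order asked, and still so for the second after the job is handed in, with the robot touching nothing.
It also fails if it takes over 88 s, if anything falls off the work surface, if the arm or the gripper's body presses on something with over 40 N, if the wrist force passes 120 N, or if a joint passes its speed limit or range.

### The arm

A 7-joint arm with a two-finger parallel gripper is mounted at the origin on the work surface; the furniture and walls round the work are solid. World frame = base frame: x ahead of the robot, y to its left, z up, the work surface at z = 0. Lengths are in m, angles in degrees, forces in N, time in s.
With the tool pointing down it reaches from about 0.425 to 0.875 m from the base axis. Payload 4.7 kg.
Tool frame: the origin (TCP) lies midway between the tips of the shut fingers; the grasp point (between the pads) lies 19 mm behind it (env.grip_depth is the distance from the TCP to the grasp point, in m); z points along the fingers, y is the line along which they close (so a half turn about z gives the same grasp; the last joint's range is limited). The gripper opens to 87 mm and grips with 3 to 60 N. Pads are 19 mm wide; open, the fingers measure 117 mm over their backs; the gripper's body (75 mm by 190 mm) begins 51 mm behind the grasp point.
Start: joints at [0.808, 18.392, -4.016, 83.108, 1.295, 78.541, -3.26], TCP at [0.65, -0, 0.223] pointing down, gripper open.
Joint ranges: [-163.93, 163.93], [-17.29, 119.83], [-79.2, 71.16], [3.27, 140.29], [-89.18, 269.18], [5.43, 117.66], [-154.24, 154.24]. Speed limits (degrees/s): [147.25, 147.25, 180, 180, 180, 180, 180].

### API

Orientations are given as [roll, pitch, yaw] about the fixed x, y, z axes, in that order (R = Rz(yaw) Ry(pitch) Rx(roll)).
In Python, from cell import get_obs, optics, env, nets gives the robot as it stands.
- The arm moves only by the shell command python3 -m creep 'ROWS' [FORCE]. ROWS is JSON, a list of rows, each an object of numbers: "wx", "wy", "wz": the turn, a rotation vector about the tool's x, y, z in degrees; "tx", "ty", "tz": the shift along the tool's x, y, z in mm; "gripper": the opening, from -1 (shut) to 1 (fully open). A call has 1 to 5 rows; each row is the pose to reach, as a shift and turn from the pose commanded when the call began, along the tool's axes at that moment; what a row does not reach only later rows make up. A row lasts 1/12 s, in which the tool goes at most 41.7 mm and 7.16 degrees, less where a joint would pass 70% of its speed; a pose out of reach is approached as far as the arm can. A call with a gripper value outside its range is refused whole. The fingers move at their own pace and stop on an object; FORCE is the grip in N (left out, the last holds). Time passes only in rows, so rows that repeat a pose let the fingers close. It gives the time, the measured TCP pose, the force, the opening and the grip force at its end, in the units of the state.
- get_obs(): the state, without advancing time (a new reading comes with each control period).
- optics.read_camera(name): name is "scene" or "side" or "wrist"; returns (picture, depth): 400x640x3 uint8, red, green, blue; 400x640 float32, m along the optical axis (not along the pixel's ray), 0 where there is no reading.
- optics.camera_info(name): a dict with "fovy" (degrees; the focal length in pixels is half the picture's height over the tangent of half this angle, whatever the lens; pixels are square), "cx", "cy" (the principal point, pixels), "k1" (the pictures are not rectified: a ray, as slopes to the right and down, at radius r is drawn at 1 + k1 r^2 times it, then the intrinsics apply), "R" (3x3) and "t" (3): a world point X has camera coordinates R X + t; the wrist camera has in their place "tool_from_camera" (4x4, takes a point from camera to tool coordinates, whose origin is the TCP and whose axes are the flange's). Camera axes: x right, y down, z forward; pixel columns grow to the right and rows downward; lengths in m; the calibration is good to about 2 mm. A picture is of the moment at which its call begins: read the wrist's pose just before it. camera_info takes no time and is no camera call.
- env.sign_off(): hands the job in; it is judged then, once.
Trained networks look in the newest picture that a camera, given by its name, has taken for a name from the list of things; names that differ only in an ending like _2 or _b are one class to them, and where a whole thing is asked for, a point or a joint stands for the part that bears it (a point fixed in the world has none). Each returns a list of dicts, best first, with "confidence" (0 to 1); they miss things now and then, are a little off and sometimes report something else, mostly with a low value. They report only what shows in the picture. A call takes as long as a camera call. They do not tell look-alikes from the thing itself.
- nets.look_for(query, camera): "point" ([x, y, z] in m, in world coordinates, good to about 4 mm: the middle of the surface that is visible of it).
- nets.place_of(query, camera): "point" ([x, y, z] in m, in world coordinates, good to about 4 mm: a listed point, or the origin of a listed thing).
The state is a dict: "time_s": time; "qpos": joint angles; "joint_velocities": joint speeds; "effort": joint torques, N m; "tool_pos": TCP position; "tool_rot": TCP orientation; "force": force on the tool from outside, world axes, zero at the start; "wrist_torque": the same for the moment, N m; "grip_width": finger opening in m; "grasp_force": force on a finger pad.
Only numpy, scipy, OpenCV 4.12 (cv2) and the standard library are available. Lean on these libraries where they do the work, as an engineer would, in place of code of your own. Each camera call takes 0.05 s, during which the arm holds its last target. There are 200 camera calls.

## Working session

There is one attempt and no reset: what is moved stays moved. The work goes in short steps, Python scripts to look and compute and a shell command to move; the robot and the scene stay as the last step left them, time stands still between calls to the robot, and variables do not carry over. Pictures are saved under pics/ and viewed, at most 14 in all, crops included, and the job is handed in when it is done.

```bash
ls; mkdir -p pics
python3 - <<'E'
from cell import get_obs, optics, env, nets
import cv2
o=get_obs();print(o['time_s'],o['tool_pos'],o['tool_rot'],o['grip_width'],env.grip_depth)
for c in ['scene','side']:
    p,d=optics.read_camera(c);cv2.imwrite(f'pics/{c}0.png',p[:,:,::-1])
    i=optics.camera_info(c);print(c,i)
    for q in ['weight_1','case_1','jar','timer']:
        for r in nets.place_of(q,c):print(c,q,[round(float(x),4) for x in r['point']],round(r['confidence'],2))
print(get_obs()['time_s'])
E
```

```text
pics
0.0 [ 6.49457615e-01 -5.26973842e-05  2.21479268e-01] [-1.79893998e+02  6.63257555e-03  9.00018982e+01] 0.0873441128910485 0.0187
scene {'fovy': 50.00524656289585, 'cx': 321.5085911365564, 'cy': 207.48066785330832, 'k1': 0.007972255219904432, 'R': array([[-0.66346137,  0.74797863,  0.01862711],
       [ 0.42483621,  0.39709174, -0.81353079],
       [-0.61590032, -0.53183278, -0.58122344]]), 't': array([ 0.42319507, -0.17367882,  1.21818507])}
scene weight_1 [0.568, -0.2397, 0.0033] 0.73
scene weight_1 [0.7046, -0.1135, -0.0029] 0.72
scene weight_1 [0.7031, -0.0053, -0.0027] 0.7
scene weight_1 [0.6898, 0.068, 0.0039] 0.59
scene weight_1 [0.6358, -0.1186, 0.0032] 0.49
scene weight_1 [0.5568, -0.1228, -0.0026] 0.48
scene case_1 [0.43, -0.1285, -0.0032] 0.95
scene case_1 [0.444, -0.006, -0.0017] 0.84
scene case_1 [0.5687, 0.1248, 0.0004] 0.62
scene case_1 [0.5605, 0.0044, -0.0] 0.55
scene jar [0.441, -0.2534, 0.0022] 0.63
scene timer [0.4509, 0.1243, -0.0001] 0.69
side {'fovy': 53.41367335646948, 'cx': 315.74473493457975, 'cy': 195.66301678487505, 'k1': -0.10175980296691123, 'R': array([[ 0.98510396, -0.17038776,  0.02319913],
       [-0.07852489, -0.56575443, -0.82082627],
       [ 0.15298376,  0.8067775 , -0.57070661]]), 't': array([-0.58252059,  0.03328579,  0.84323745])}
side weight_1 [0.568, -0.2392, 0.0028] 0.82
side weight_1 [0.6995, -0.1115, -0.0003] 0.64
side weight_1 [0.7027, 0.0031, 0.0004] 0.63
side weight_1 [0.6909, 0.076, -0.0016] 0.57
side weight_1 [0.553, -0.1201, -0.001] 0.55
side weight_1 [0.6346, -0.1196, -0.0005] 0.5
side case_1 [0.4364, -0.1357, 0.0021] 0.88
side case_1 [0.4459, -0.0045, 0.0005] 0.76
side case_1 [0.5594, 0.0018, 0.0022] 0.59
side case_1 [0.5677, 0.1302, -0.0034] 0.55
side jar [0.4435, -0.2622, 0.0012] 0.79
side timer [0.453, 0.1255, -0.0019] 0.83
0.5
```

View pics/scene0.png

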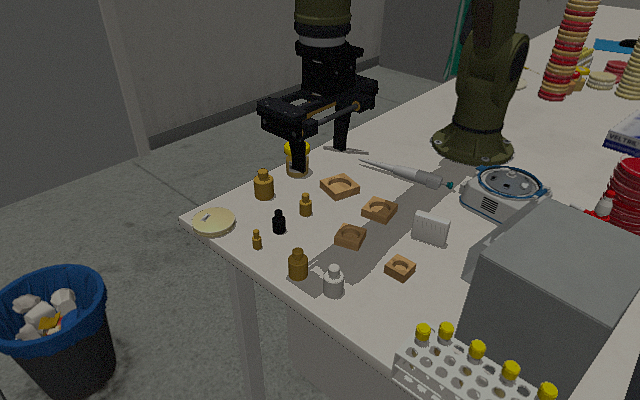

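View pics/side0.png

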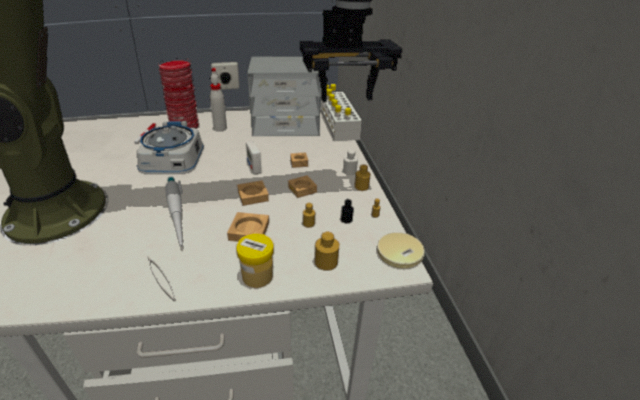

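Brass candidates in the scene view are (257,240), (305,205), (298,264) and (263,185). By size these are weight_1, 2, 3 and 4. The black one at (279,222) and the white one at (333,281) are the look-alikes. The cases, largest to smallest, look like (340,186), (379,209), (350,236) and (400,267). Next I'll measure from depth and make one confirming crop.

```bash
cat > h.py <<'E'
from cell import get_obs, optics, env, nets
import numpy as np, cv2
from scipy.optimize import least_squares
from scipy.spatial.transform import Rotation as Ro
def cloud(c):
    o=get_obs(); p,d=optics.read_camera(c); i=optics.camera_info(c)
    f=200/np.tan(np.radians(i['fovy']/2)); h,w=d.shape
    u,v=np.meshgrid(np.arange(w),np.arange(h))
    a=np.stack([(u-i['cx'])/f,(v-i['cy'])/f],-1); s=a.copy()
    for _ in range(8): s=a/(1+i['k1']*(s**2).sum(-1,keepdims=True))
    P=np.dstack([s,np.ones_like(d)])*d[...,None]
    if 'R' in i: X=(P-i['t'])@i['R']
    else:
        T=i['tool_from_camera']; X=(P@T[:3,:3].T+T[:3,3])@Ro.from_euler('xyz',o['tool_rot'],degrees=True).as_matrix().T+o['tool_pos']
    X[d==0]=np.nan
    return p,X
def near(X,xy,r,z0,z1):
    m=(np.hypot(X[...,0]-xy[0],X[...,1]-xy[1])<r)&(X[...,2]>z0)&(X[...,2]<z1)
    return X[m],m
E
cat > m.py <<'E'
from h import *
W={'w1':(.702,-.112,.009,.026,.044),'w2':(.555,-.121,.0135,.033,.052),'black':(.635,-.119,.0135,.033,.052),'w3':(.703,0,.018,.04,.06),'w4':(.568,-.24,.0225,.047,.068),'white':(.69,.072,.018,.04,.06)}
C={'c1':(.568,.127,42),'c2':(.56,.003,51),'c3':(.445,-.005,60),'c4':(.433,-.13,69)}
for c in ['scene','side']:
    p,X=cloud(c)
    for n,(x,y,r,hb,ht) in W.items():
        A,m=near(X,(x,y),.035,.004,.09); B=A[A[:,2]<hb-.002]
        s=least_squares(lambda q:np.hypot(B[:,0]-q[0],B[:,1]-q[1])-r,[x,y],loss='soft_l1',f_scale=.001)
        s2=least_squares(lambda q:np.hypot(B[:,0]-q[0],B[:,1]-q[1])-q[2],[x,y,r],loss='soft_l1',f_scale=.001)
        print(c,n,len(B),s.x.round(4),'free r',s2.x.round(4),'top',np.percentile(A[:,2],98).round(4),'rgb',np.median(p[m],0))
    for n,(x,y,w) in C.items():
        A,_=near(X,(x,y),.055,.016,.024)
        (cx,cy),sz,an=cv2.minAreaRect((A[:,:2]*1000).astype(np.float32))
        print(c,n,len(A),round(cx,1),round(cy,1),np.round(sz,1),round(an,1),'want',w,'z',np.median(A[:,2]).round(4))
    crop=p[160:300,230:430] if c=='scene' else p[130:280,220:430]
    cv2.imwrite(f'pics/{c}1.png',cv2.resize(crop[:,:,::-1],None,fx=3.5,fy=3.5,interpolation=cv2.INTER_CUBIC))
E
python3 m.py
```

```text
scene w1 69 [ 0.7009 -0.1144] free r [ 0.7013 -0.114   0.0085] top 0.0451 rgb [78. 60. 21.]
scene w2 132 [ 0.5539 -0.1226] free r [ 0.5542 -0.1223  0.0132] top 0.0534 rgb [79. 61. 24.]
scene black 136 [ 0.6355 -0.1205] free r [ 0.6357 -0.1203  0.0133] top 0.053 rgb [3.  3.  4.5]
scene w3 273 [ 0.7011 -0.0022] free r [ 0.7016 -0.0017  0.0174] top 0.0613 rgb [80. 62. 22.]
scene w4 299 [ 0.5683 -0.2401] free r [ 0.5686 -0.2397  0.022 ] top 0.0694 rgb [79. 61. 23.]
scene white 289 [0.6897 0.0718] free r [0.6901 0.0721 0.0176] top 0.0613 rgb [95. 93. 87.]
scene c1 317 569.1 131.1 [43.6 45.1] 89.1 want 42 z 0.02
scene c2 327 560.3 7.2 [54.5 51.2] 18.1 want 51 z 0.0202
scene c3 335 443.3 -3.7 [66.2 61.5] 8.6 want 60 z 0.02
scene c4 341 430.5 -127.7 [72.2 72.4] 73.5 want 69 z 0.0202
side w1 64 [ 0.7016 -0.1128] free r [ 0.7014 -0.1132  0.0086] top 0.0441 rgb [107.  87.  38.]
side w2 134 [ 0.5546 -0.1207] free r [ 0.5544 -0.1213  0.0131] top 0.052 rgb [99.5 83.5 33.5]
side black 140 [ 0.6359 -0.1184] free r [ 0.6356 -0.1194  0.0127] top 0.0519 rgb [13. 13. 14.]
side w3 187 [ 7.016e-01 -2.000e-04] free r [ 0.7013 -0.001   0.0173] top 0.0599 rgb [95. 75. 29.]
side w4 421 [ 0.5689 -0.2384] free r [ 0.5687 -0.2389  0.022 ] top 0.068 rgb [99. 79. 32.]
side white 170 [0.6901 0.0738] free r [0.6899 0.0732 0.0175] top 0.0599 rgb [112. 110. 102.]
side c1 113 568.6 132.5 [42.2 47.3] 0.4 want 42 z 0.0191
side c2 203 557.7 7.5 [51.5 53.7] 21.5 want 51 z 0.0189
side c3 259 444.3 -3.3 [58.8 64.2] 9.8 want 60 z 0.0193
side c4 409 431.5 -126.7 [73.2 67.9] 72.2 want 69 z 0.0192
```

View pics/scene1.png

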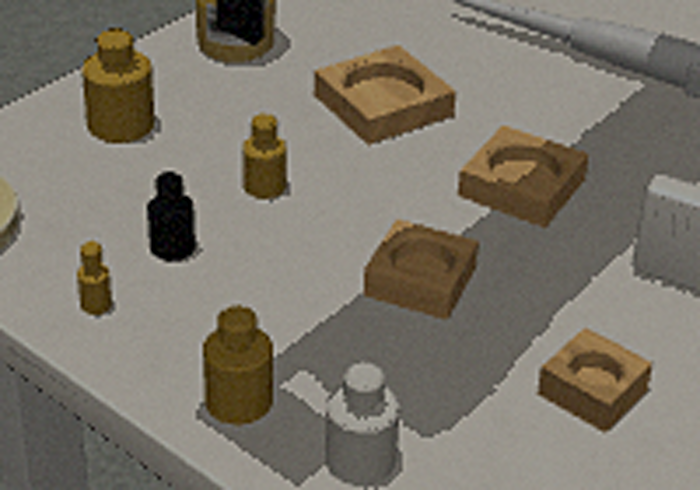

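The crop confirms it: brass 1, 2, 3 and 4 at crop pixels (95,278), (265,157), (238,365) and (118,85). The black (171,217) and white (362,425) ones are to be left. Next I'll refine the case centres with the wrist camera.

```bash
cat > w.py <<'E'
from h import *
import sys
C={'c1':(.569,.131,42),'c2':(.559,.006,51),'c3':(.444,-.004,60),'c4':(.431,-.128,69)}
W={'w1':(.7013,-.1135,.006,.044),'w2':(.5543,-.1217,.008,.052),'w3':(.7013,-.0012,.01,.06),'w4':(.5686,-.2393,.012,.068)}
p,X=cloud('wrist'); cv2.imwrite('pics/%s.png'%sys.argv[1],p[:,:,::-1])
for n,(x,y,w) in C.items():
    A,_=near(X,(x,y),.06,.017,.024)
    if len(A)<50: continue
    (cx,cy),sz,an=cv2.minAreaRect((A[:,:2]*1000).astype(np.float32))
    print(n,len(A),round(cx,1),round(cy,1),np.round(sz,1),round(an,1),'want',w,'z',np.median(A[:,2]).round(4))
for n,(x,y,r,ht) in W.items():
    A,_=near(X,(x,y),.03,ht-.004,ht+.006)
    if len(A)<10: continue
    c,rr=cv2.minEnclosingCircle((A[:,:2]*1000).astype(np.float32)); print(n,len(A),np.round(c,1),round(rr,1),'want r',r*1000,'z',np.median(A[:,2]).round(4))
E
python3 w.py wr0; python3 -c "
from cell import get_obs;print(get_obs()['time_s'])"
```

```text
c1 1474 571.3 131.8 [42.5 42.8] 1.0 want 42 z 0.0194
c2 1491 561.7 7.4 [51.  51.3] 18.7 want 51 z 0.0196
c3 1774 445.9 -3.4 [61.8 60.4] 9.5 want 60 z 0.0194
c4 530 439.1 -108.8 [32.6 69.1] 72.3 want 69 z 0.0194
w1 85 [ 703.2 -113.3] 5.7 want r 6.0 z 0.0434
w3 339 [703.7  -1.2] 10.1 want r 10.0 z 0.0597
0.65
```

View pics/wr0.png

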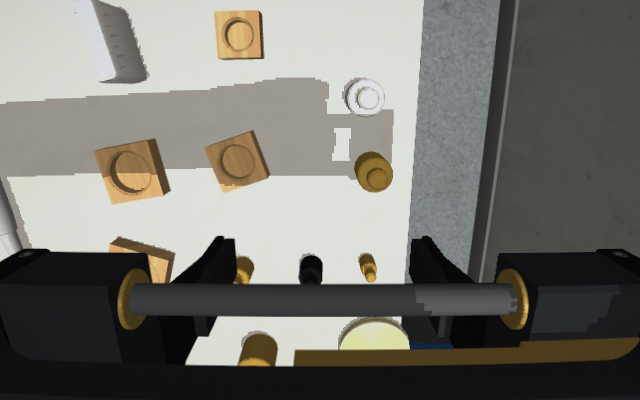

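The wrist view is clean: case sizes match and heights are about 19.5 mm. It shows case_1 (239,35), case_2 (237,161), case_3 (130,171), weight_3 (375,175) and weight_1 (369,267). I'll use the wrist frame, starting with weight_1, gripped by its knob.

```bash
python3 -m creep '[{"tx":-113,"ty":53,"tz":100,"gripper":0},{"tx":-113,"ty":53,"tz":100,"gripper":0},{"tx":-113,"ty":53,"tz":100,"gripper":0},{"tx":-113,"ty":53,"tz":100,"gripper":0},{"tx":-113,"ty":53,"tz":100,"gripper":0}]' 15
python3 -m creep '[{"tz":30,"gripper":0},{"tz":60,"gripper":0},{"tz":85,"gripper":0},{"tz":92,"gripper":0},{"tz":92,"gripper":0}]'
python3 -m creep '[{"gripper":0},{"gripper":0}]'
```

```text
validation failed for argument at $[0]...
validation failed for argument at $[0]...
validation failed for argument at $[0]...
```

```bash
python3 -m creep '[{"wx":0,"wy":0,"wz":0,"tx":-113,"ty":53,"tz":100,"gripper":0},{"wx":0,"wy":0,"wz":0,"tx":-113,"ty":53,"tz":100,"gripper":0},{"wx":0,"wy":0,"wz":0,"tx":-113,"ty":53,"tz":100,"gripper":0},{"wx":0,"wy":0,"wz":0,"tx":-113,"ty":53,"tz":100,"gripper":0},{"wx":0,"wy":0,"wz":0,"tx":-113,"ty":53,"tz":100,"gripper":0}]' 15; python3 -m creep --help | head -20
```

```text
time_s: 1.07
tool_pos: [0.7002, -0.1217, 0.1157]
tool_rot: [-179.5, 0.3, 89.5]
force: [-1.2, -1.0, -1.0]
grip_width: 0.0618
grasp_force: 0.0invalid input: not JSON, or not a number
```

```bash
python3 -m creep '[{"wx":0,"wy":0,"wz":0,"tx":0,"ty":0,"tz":0,"gripper":0},{"wx":0,"wy":0,"wz":0,"tx":0,"ty":0,"tz":0,"gripper":0},{"wx":0,"wy":0,"wz":0,"tx":0,"ty":0,"tz":0,"gripper":0},{"wx":0,"wy":0,"wz":0,"tx":0,"ty":0,"tz":0,"gripper":0},{"wx":0,"wy":0,"wz":0,"tx":0,"ty":0,"tz":0,"gripper":0}]'; python3 w.py wr1
```

```text
time_s: 1.48
tool_pos: [0.7037, -0.1114, 0.1242]
tool_rot: [179.9, -0.0, 90.1]
force: [0.3, -0.4, 0.6]
grip_width: 0.044
grasp_force: 0.0
c2 3162 561.5 7.4 [52.9 52.2] 18.3 want 51 z 0.0193
c3 776 475.2 -6.6 [51.4 17.3] 81.4 want 60 z 0.0191
c4 1317 451.7 -132.7 [70. 33.] 73.2 want 69 z 0.0192
w1 207 [ 703.3 -113.4] 6.1 want r 6.0 z 0.0433
w2 357 [ 556.8 -121. ] 8.4 want r 8.0 z 0.0511
w3 925 [703.5  -1. ] 9.9 want r 10.0 z 0.0595
```

```bash
python3 -m creep '[{"wx":0,"wy":0,"wz":0,"tx":0,"ty":0,"tz":25,"gripper":0},{"wx":0,"wy":0,"wz":0,"tx":0,"ty":0,"tz":50,"gripper":0},{"wx":0,"wy":0,"wz":0,"tx":0,"ty":0,"tz":75,"gripper":0},{"wx":0,"wy":0,"wz":0,"tx":0,"ty":0,"tz":88,"gripper":0},{"wx":0,"wy":0,"wz":0,"tx":0,"ty":0,"tz":93,"gripper":0}]'
python3 -m creep '[{"wx":0,"wy":0,"wz":0,"tx":0,"ty":0,"tz":0,"gripper":0},{"wx":0,"wy":0,"wz":0,"tx":0,"ty":0,"tz":0,"gripper":0},{"wx":0,"wy":0,"wz":0,"tx":0,"ty":0,"tz":0,"gripper":0}]'
python3 -m creep '[{"wx":0,"wy":0,"wz":0,"tx":0,"ty":0,"tz":0,"gripper":-1},{"wx":0,"wy":0,"wz":0,"tx":0,"ty":0,"tz":0,"gripper":-1},{"wx":0,"wy":0,"wz":0,"tx":0,"ty":0,"tz":0,"gripper":-1},{"wx":0,"wy":0,"wz":0,"tx":0,"ty":0,"tz":0,"gripper":-1},{"wx":0,"wy":0,"wz":0,"tx":0,"ty":0,"tz":0,"gripper":-1}]' 15
```

```text
time_s: 1.95
tool_pos: [0.7012, -0.1124, 0.027]
tool_rot: [-179.8, -0.0, 90.0]
force: [-0.2, 1.3, -0.8]
grip_width: 0.0434
grasp_force: 0.0
time_s: 2.2
tool_pos: [0.7045, -0.1132, 0.0317]
tool_rot: [179.8, 0.0, 90.0]
force: [-0.0, -0.6, -0.1]
grip_width: 0.0437
grasp_force: 0.0
time_s: 2.62
tool_pos: [0.7031, -0.1131, 0.0299]
tool_rot: [180.0, 0.0, 90.0]
force: [0.1, 0.1, 0.5]
grip_width: 0.0181
grasp_force: 0.0
```

```bash
python3 -m creep '[{"wx":0,"wy":0,"wz":0,"tx":0,"ty":0,"tz":0,"gripper":-1},{"wx":0,"wy":0,"wz":0,"tx":0,"ty":0,"tz":0,"gripper":-1},{"wx":0,"wy":0,"wz":0,"tx":0,"ty":0,"tz":0,"gripper":-1}]' 15
python3 -m creep '[{"wx":0,"wy":0,"wz":0,"tx":0,"ty":0,"tz":-10,"gripper":-1},{"wx":0,"wy":0,"wz":0,"tx":0,"ty":0,"tz":-30,"gripper":-1},{"wx":0,"wy":0,"wz":0,"tx":0,"ty":0,"tz":-60,"gripper":-1},{"wx":0,"wy":0,"wz":0,"tx":0,"ty":0,"tz":-80,"gripper":-1},{"wx":0,"wy":0,"wz":0,"tx":0,"ty":0,"tz":-90,"gripper":-1}]'
```

```text
time_s: 2.87
tool_pos: [0.703, -0.1131, 0.0296]
tool_rot: [-180.0, 0.0, 90.0]
force: [0.7, 0.2, 0.2]
grip_width: 0.0111
grasp_force: 15.0
time_s: 3.28
tool_pos: [0.7049, -0.1133, 0.1241]
tool_rot: [179.7, 0.0, 90.0]
force: [1.2, -0.4, -0.0]
grip_width: 0.0109
grasp_force: 15.0
```

```bash
python3 -m creep '[{"wx":0,"wy":0,"wz":0,"tx":15,"ty":-8,"tz":0,"gripper":-1},{"wx":0,"wy":0,"wz":0,"tx":40,"ty":-21,"tz":0,"gripper":-1},{"wx":0,"wy":0,"wz":0,"tx":68,"ty":-36,"tz":0,"gripper":-1},{"wx":0,"wy":0,"wz":0,"tx":96,"ty":-51,"tz":0,"gripper":-1},{"wx":0,"wy":0,"wz":0,"tx":124,"ty":-66,"tz":0,"gripper":-1}]'
python3 -m creep '[{"wx":0,"wy":0,"wz":0,"tx":28,"ty":-15,"tz":0,"gripper":-1},{"wx":0,"wy":0,"wz":0,"tx":56,"ty":-30,"tz":0,"gripper":-1},{"wx":0,"wy":0,"wz":0,"tx":84,"ty":-45,"tz":0,"gripper":-1},{"wx":0,"wy":0,"wz":0,"tx":106,"ty":-58,"tz":0,"gripper":-1},{"wx":0,"wy":0,"wz":0,"tx":121,"ty":-66,"tz":0,"gripper":-1}]'
python3 -m creep '[{"wx":0,"wy":0,"wz":0,"tx":0,"ty":0,"tz":0,"gripper":-1},{"wx":0,"wy":0,"wz":0,"tx":0,"ty":0,"tz":0,"gripper":-1},{"wx":0,"wy":0,"wz":0,"tx":0,"ty":0,"tz":0,"gripper":-1},{"wx":0,"wy":0,"wz":0,"tx":0,"ty":0,"tz":0,"gripper":-1},{"wx":0,"wy":0,"wz":0,"tx":0,"ty":0,"tz":0,"gripper":-1}]'
cat > held.py <<'E'
from h import *
# held weight: body points vs TCP ; args: half height below tcp, body radius
import sys
dz,r,hb=[float(a)/1000 for a in sys.argv[1:4]]  # tip height above weight bottom, radius, body height
for c in ['scene','side']:
    p,X=cloud(c); t=get_obs()['tool_pos']; zb=t[2]-dz
    B,_=near(X,t[:2],.045,zb+.003,min(zb+hb-.002,t[2]-.003))
    if len(B)<15: print(c,'few',len(B)); continue
    s=least_squares(lambda q:np.hypot(B[:,0]-q[0],B[:,1]-q[1])-r,t[:2],loss='soft_l1',f_scale=.001)
    # tilt: fit low & high halves
    A,_=near(X,t[:2],.045,t[2]-.09,t[2]-.003)
    print(c,len(B),'held-tcp',((s.x-t[:2])*1000).round(1),'bottom z-tcp',((np.percentile(A[:,2],1)-t[2])*1000).round(1),'rms',(np.sqrt(np.mean(s.fun**2))*1000).round(2),'tcp',t.round(4))
E
python3 held.py 29 9 26
```

```text
time_s: 3.7
tool_pos: [0.6358, 0.012, 0.1192]
tool_rot: [-180.0, -0.0, 90.0]
force: [0.0, 0.9, -1.4]
grip_width: 0.0111
grasp_force: 15.0
time_s: 4.12
tool_pos: [0.5687, 0.1354, 0.1194]
tool_rot: [-179.9, -0.1, 90.2]
force: [0.2, 0.4, -0.9]
grip_width: 0.0113
grasp_force: 15.0
time_s: 4.53
tool_pos: [0.5716, 0.1302, 0.1194]
tool_rot: [180.0, 0.0, 89.9]
force: [-0.1, 0.4, -1.3]
grip_width: 0.0108
grasp_force: 15.0
scene 96 held-tcp [-1.4 -1.5] bottom z-tcp -27.1 rms 0.82 tcp [0.5716 0.1305 0.1194]
side 57 held-tcp [-0.8 -0.2] bottom z-tcp -28.0 rms 1.5 tcp [0.5714 0.1308 0.1194]
```

```bash
python3 -m creep '[{"wx":0,"wy":0,"wz":0,"tx":1,"ty":0,"tz":20,"gripper":-1},{"wx":0,"wy":0,"wz":0,"tx":1,"ty":0,"tz":42,"gripper":-1},{"wx":0,"wy":0,"wz":0,"tx":1,"ty":0,"tz":58,"gripper":-1},{"wx":0,"wy":0,"wz":0,"tx":1,"ty":0,"tz":67,"gripper":-1},{"wx":0,"wy":0,"wz":0,"tx":1,"ty":0,"tz":72,"gripper":-1}]'
python3 -m creep '[{"wx":0,"wy":0,"wz":0,"tx":0,"ty":0,"tz":4,"gripper":-1},{"wx":0,"wy":0,"wz":0,"tx":0,"ty":0,"tz":8,"gripper":-1},{"wx":0,"wy":0,"wz":0,"tx":0,"ty":0,"tz":11,"gripper":-1},{"wx":0,"wy":0,"wz":0,"tx":0,"ty":0,"tz":11,"gripper":-1},{"wx":0,"wy":0,"wz":0,"tx":0,"ty":0,"tz":11,"gripper":-1}]'
python3 -m creep '[{"wx":0,"wy":0,"wz":0,"tx":0,"ty":0,"tz":0,"gripper":-1}]'
```

```text
time_s: 5.05
tool_pos: [0.5703, 0.1323, 0.046]
tool_rot: [-179.9, 0.0, 90.0]
force: [-0.7, -0.7, -0.6]
grip_width: 0.0112
grasp_force: 15.0
time_s: 5.47
tool_pos: [0.5713, 0.1331, 0.037]
tool_rot: [180.0, -0.0, 90.0]
force: [0.5, 1.2, -0.4]
grip_width: 0.0108
grasp_force: 15.0
time_s: 5.55
tool_pos: [0.5715, 0.1331, 0.0371]
tool_rot: [179.9, -0.0, 90.0]
force: [0.3, 0.2, -1.0]
grip_width: 0.0112
grasp_force: 15.0
```

```bash
python3 -m creep '[{"wx":0,"wy":0,"wz":0,"tx":-1,"ty":0,"tz":1,"gripper":-1},{"wx":0,"wy":0,"wz":0,"tx":-1,"ty":0,"tz":1,"gripper":-1},{"wx":0,"wy":0,"wz":0,"tx":-1,"ty":0,"tz":1,"gripper":-0.3},{"wx":0,"wy":0,"wz":0,"tx":-1,"ty":0,"tz":1,"gripper":0},{"wx":0,"wy":0,"wz":0,"tx":-1,"ty":0,"tz":1,"gripper":0}]'
python3 -m creep '[{"wx":0,"wy":0,"wz":0,"tx":0,"ty":0,"tz":0,"gripper":0},{"wx":0,"wy":0,"wz":0,"tx":0,"ty":0,"tz":0,"gripper":0},{"wx":0,"wy":0,"wz":0,"tx":0,"ty":0,"tz":-20,"gripper":0},{"wx":0,"wy":0,"wz":0,"tx":0,"ty":0,"tz":-50,"gripper":0},{"wx":0,"wy":0,"wz":0,"tx":0,"ty":0,"tz":-90,"gripper":0}]'
python3 -m creep '[{"wx":0,"wy":0,"wz":0,"tx":-30,"ty":-2,"tz":0,"gripper":0},{"wx":0,"wy":0,"wz":0,"tx":-60,"ty":-3,"tz":0,"gripper":0},{"wx":0,"wy":0,"wz":0,"tx":-90,"ty":-5,"tz":0,"gripper":0},{"wx":0,"wy":0,"wz":0,"tx":-125,"ty":-7,"tz":0,"gripper":0},{"wx":0,"wy":0,"wz":0,"tx":-160,"ty":-9,"tz":0,"gripper":0}]'
python3 -m creep '[{"wx":0,"wy":0,"wz":0,"tx":-30,"ty":-2,"tz":0,"gripper":0},{"wx":0,"wy":0,"wz":0,"tx":-60,"ty":-3,"tz":0,"gripper":0},{"wx":0,"wy":0,"wz":0,"tx":-80,"ty":-4,"tz":0,"gripper":0},{"wx":0,"wy":0,"wz":0,"tx":-92,"ty":-5,"tz":0,"gripper":0},{"wx":0,"wy":0,"wz":0,"tx":-92,"ty":-5,"tz":0,"gripper":0}]'
python3 -m creep '[{"wx":0,"wy":0,"wz":0,"tx":0,"ty":0,"tz":0,"gripper":0},{"wx":0,"wy":0,"wz":0,"tx":0,"ty":0,"tz":0,"gripper":0},{"wx":0,"wy":0,"wz":0,"tx":0,"ty":0,"tz":0,"gripper":0},{"wx":0,"wy":0,"wz":0,"tx":0,"ty":0,"tz":0,"gripper":0}]'
python3 w.py wr2
cat > placed.py <<'E'
from h import *
import sys
D={'1':(.5705,.1318,.009,.026),'2':(.561,.0074,.0135,.033),'3':(.445,-.0034,.018,.04),'4':(.432,-.127,.0225,.047)}
for c in ['scene','side']:
    p,X=cloud(c)
    for k in sys.argv[1]:
        x,y,r,hb=D[k]; A,_=near(X,(x,y),.03,.022,.1); B=A[A[:,2]<.006+hb-.002]
        s=least_squares(lambda q:np.hypot(B[:,0]-q[0],B[:,1]-q[1])-r,[x,y],loss='soft_l1',f_scale=.001)
        print(c,k,len(B),s.x.round(4),'top',np.percentile(A[:,2],98).round(4),'rms',(np.sqrt(np.mean(s.fun**2))*1e3).round(2))
E
python3 placed.py 1
```

```text
time_s: 5.97
tool_pos: [0.5712, 0.132, 0.0358]
tool_rot: [180.0, -0.0, 90.0]
force: [0.3, -0.0, -0.1]
grip_width: 0.0236
grasp_force: 0.0
time_s: 6.38
tool_pos: [0.5686, 0.1314, 0.1236]
tool_rot: [-179.6, 0.1, 90.0]
force: [1.1, 0.5, 0.5]
grip_width: 0.0433
grasp_force: 0.0
time_s: 6.8
tool_pos: [0.5619, -0.0291, 0.1259]
tool_rot: [180.0, -0.0, 90.1]
force: [0.2, -0.4, -1.2]
grip_width: 0.044
grasp_force: 0.0
time_s: 7.22
tool_pos: [0.5565, -0.1235, 0.1256]
tool_rot: [-180.0, 0.1, 89.7]
force: [-0.5, -0.7, 0.3]
grip_width: 0.0434
grasp_force: 0.0
time_s: 7.55
tool_pos: [0.5573, -0.1181, 0.1255]
tool_rot: [180.0, -0.0, 90.2]
force: [-0.4, 0.1, 0.2]
grip_width: 0.0434
grasp_force: 0.0
c2 2506 562.0 6.3 [51.7 49.2] 18.8 want 51 z 0.0197
c3 3933 445.8 -3.2 [61.5 60.6] 9.5 want 60 z 0.0194
c4 3865 432.8 -127.1 [70.1 70.5] 73.0 want 69 z 0.0195
w2 384 [ 556.3 -121.4] 8.1 want r 8.0 z 0.0515
w3 879 [703.   -1.4] 10.4 want r 10.0 z 0.0597
scene 1 46 [0.5692 0.1307] top 0.051 rms 6.36
side 1 8 [0.5699 0.1332] top 0.0488 rms 1.11
```

```bash
python3 -m creep '[{"wx":0,"wy":0,"wz":0,"tx":-1,"ty":0,"tz":27,"gripper":0},{"wx":0,"wy":0,"wz":0,"tx":-1,"ty":0,"tz":55,"gripper":0},{"wx":0,"wy":0,"wz":0,"tx":-1,"ty":0,"tz":83,"gripper":0},{"wx":0,"wy":0,"wz":0,"tx":-1,"ty":0,"tz":99,"gripper":0},{"wx":0,"wy":0,"wz":0,"tx":-1,"ty":0,"tz":106,"gripper":0}]'
python3 -m creep '[{"wx":0,"wy":0,"wz":0,"tx":0,"ty":0,"tz":0,"gripper":0},{"wx":0,"wy":0,"wz":0,"tx":0,"ty":0,"tz":0,"gripper":0},{"wx":0,"wy":0,"wz":0,"tx":0,"ty":0,"tz":0,"gripper":-1},{"wx":0,"wy":0,"wz":0,"tx":0,"ty":0,"tz":0,"gripper":-1},{"wx":0,"wy":0,"wz":0,"tx":0,"ty":0,"tz":0,"gripper":-1}]' 25
python3 -m creep '[{"wx":0,"wy":0,"wz":0,"tx":0,"ty":0,"tz":0,"gripper":-1},{"wx":0,"wy":0,"wz":0,"tx":0,"ty":0,"tz":0,"gripper":-1},{"wx":0,"wy":0,"wz":0,"tx":0,"ty":0,"tz":0,"gripper":-1}]'
```

```text
time_s: 8.12
tool_pos: [0.5549, -0.1203, 0.0166]
tool_rot: [-179.7, -0.0, 90.0]
force: [-0.3, 0.0, 0.0]
grip_width: 0.0435
grasp_force: 0.0
time_s: 8.53
tool_pos: [0.5579, -0.1213, 0.021]
tool_rot: [179.9, 0.0, 90.0]
force: [-2.0, 0.3, 0.9]
grip_width: 0.0308
grasp_force: 0.6
time_s: 8.78
tool_pos: [0.5574, -0.1212, 0.0206]
tool_rot: [179.9, 0.0, 90.0]
force: [-1.5, 0.3, 5.6]
grip_width: 0.0259
grasp_force: 25.0
```

```bash
python3 -m creep '[{"wx":0,"wy":0,"wz":0,"tx":0,"ty":0,"tz":-8,"gripper":-1},{"wx":0,"wy":0,"wz":0,"tx":0,"ty":0,"tz":-28,"gripper":-1},{"wx":0,"wy":0,"wz":0,"tx":0,"ty":0,"tz":-50,"gripper":-1},{"wx":0,"wy":0,"wz":0,"tx":10,"ty":0,"tz":-65,"gripper":-1},{"wx":0,"wy":0,"wz":0,"tx":30,"ty":1,"tz":-70,"gripper":-1}]'
python3 -m creep '[{"wx":0,"wy":0,"wz":0,"tx":26,"ty":1,"tz":0,"gripper":-1},{"wx":0,"wy":0,"wz":0,"tx":52,"ty":2,"tz":0,"gripper":-1},{"wx":0,"wy":0,"wz":0,"tx":76,"ty":3,"tz":0,"gripper":-1},{"wx":0,"wy":0,"wz":0,"tx":91,"ty":3,"tz":0,"gripper":-1},{"wx":0,"wy":0,"wz":0,"tx":98,"ty":3,"tz":0,"gripper":-1}]'
python3 -m creep '[{"wx":0,"wy":0,"wz":0,"tx":0,"ty":0,"tz":0,"gripper":-1},{"wx":0,"wy":0,"wz":0,"tx":0,"ty":0,"tz":0,"gripper":-1},{"wx":0,"wy":0,"wz":0,"tx":0,"ty":0,"tz":0,"gripper":-1},{"wx":0,"wy":0,"wz":0,"tx":0,"ty":0,"tz":0,"gripper":-1},{"wx":0,"wy":0,"wz":0,"tx":0,"ty":0,"tz":0,"gripper":-1}]'
python3 held.py 19 13.5 33
```

```text
time_s: 9.2
tool_pos: [0.5595, -0.0943, 0.0926]
tool_rot: [179.7, 0.1, 89.7]
force: [1.0, -0.3, -1.6]
grip_width: 0.0258
grasp_force: 25.0
time_s: 9.62
tool_pos: [0.5608, 0.0106, 0.0896]
tool_rot: [-180.0, -0.1, 90.2]
force: [0.7, -0.3, -1.9]
grip_width: 0.0256
grasp_force: 25.0
time_s: 10.03
tool_pos: [0.561, 0.0054, 0.0895]
tool_rot: [-180.0, 0.0, 89.9]
force: [0.5, 0.3, -2.4]
grip_width: 0.026
grasp_force: 25.0
scene 67 held-tcp [-0.9 -1.5] bottom z-tcp -89.9 rms 0.85 tcp [0.561  0.0058 0.0896]
side 61 held-tcp [-0.8  0.4] bottom z-tcp -89.9 rms 1.16 tcp [0.5611 0.006  0.0896]
```

```bash
python3 -m creep '[{"wx":0,"wy":0,"wz":0,"tx":1,"ty":0,"tz":15,"gripper":-1},{"wx":0,"wy":0,"wz":0,"tx":1,"ty":0,"tz":30,"gripper":-1},{"wx":0,"wy":0,"wz":0,"tx":1,"ty":0,"tz":42,"gripper":-1},{"wx":0,"wy":0,"wz":0,"tx":1,"ty":0,"tz":48,"gripper":-1},{"wx":0,"wy":0,"wz":0,"tx":1,"ty":0,"tz":51,"gripper":-1}]'
python3 -m creep '[{"wx":0,"wy":0,"wz":0,"tx":0,"ty":0,"tz":4,"gripper":-1},{"wx":0,"wy":0,"wz":0,"tx":0,"ty":0,"tz":8,"gripper":-1},{"wx":0,"wy":0,"wz":0,"tx":0,"ty":0,"tz":11,"gripper":-1},{"wx":0,"wy":0,"wz":0,"tx":0,"ty":0,"tz":11,"gripper":-1},{"wx":0,"wy":0,"wz":0,"tx":0,"ty":0,"tz":11,"gripper":-1}]'
python3 -m creep '[{"wx":0,"wy":0,"wz":0,"tx":0,"ty":0,"tz":0,"gripper":-1}]'
```

```text
time_s: 10.55
tool_pos: [0.5601, 0.0077, 0.0373]
tool_rot: [-179.9, 0.0, 90.0]
force: [0.2, -0.1, -1.6]
grip_width: 0.0261
grasp_force: 25.0
time_s: 10.97
tool_pos: [0.5611, 0.008, 0.0277]
tool_rot: [180.0, 0.0, 90.0]
force: [0.2, -0.6, -2.2]
grip_width: 0.0258
grasp_force: 25.0
time_s: 11.05
tool_pos: [0.5614, 0.008, 0.028]
tool_rot: [180.0, -0.0, 90.0]
force: [0.4, -0.2, -1.3]
grip_width: 0.0261
grasp_force: 25.0
```

```bash
python3 -m creep '[{"wx":0,"wy":0,"wz":0,"tx":0,"ty":0,"tz":1,"gripper":-1},{"wx":0,"wy":0,"wz":0,"tx":0,"ty":0,"tz":2,"gripper":-1},{"wx":0,"wy":0,"wz":0,"tx":0,"ty":0,"tz":2,"gripper":-1},{"wx":0,"wy":0,"wz":0,"tx":0,"ty":0,"tz":2,"gripper":-0.2},{"wx":0,"wy":0,"wz":0,"tx":0,"ty":0,"tz":2,"gripper":0}]'
python3 -m creep '[{"wx":0,"wy":0,"wz":0,"tx":0,"ty":0,"tz":0,"gripper":0},{"wx":0,"wy":0,"wz":0,"tx":0,"ty":0,"tz":0,"gripper":0},{"wx":0,"wy":0,"wz":0,"tx":0,"ty":0,"tz":-20,"gripper":0},{"wx":0,"wy":0,"wz":0,"tx":0,"ty":0,"tz":-55,"gripper":0},{"wx":0,"wy":0,"wz":0,"tx":0,"ty":0,"tz":-96,"gripper":0.4}]'
python3 -m creep '[{"wx":0,"wy":0,"wz":0,"tx":-2,"ty":35,"tz":0,"gripper":0.4},{"wx":0,"wy":0,"wz":0,"tx":-4,"ty":70,"tz":0,"gripper":0.4},{"wx":0,"wy":0,"wz":0,"tx":-6,"ty":105,"tz":0,"gripper":0.4},{"wx":0,"wy":0,"wz":0,"tx":-8,"ty":130,"tz":0,"gripper":0.4},{"wx":0,"wy":0,"wz":0,"tx":-9,"ty":142,"tz":0,"gripper":0.4}]'
python3 -m creep '[{"wx":0,"wy":0,"wz":0,"tx":0,"ty":0,"tz":0,"gripper":0.4},{"wx":0,"wy":0,"wz":0,"tx":0,"ty":0,"tz":0,"gripper":0.4},{"wx":0,"wy":0,"wz":0,"tx":0,"ty":0,"tz":0,"gripper":0.4},{"wx":0,"wy":0,"wz":0,"tx":0,"ty":0,"tz":0,"gripper":0.4},{"wx":0,"wy":0,"wz":0,"tx":0,"ty":0,"tz":0,"gripper":0.4}]'
python3 w.py wr3; python3 placed.py 2
```

```text
time_s: 11.47
tool_pos: [0.5614, 0.008, 0.0259]
tool_rot: [179.9, 0.0, 90.0]
force: [0.2, -0.7, 0.6]
grip_width: 0.0328
grasp_force: 0.0
time_s: 11.88
tool_pos: [0.5588, 0.0079, 0.1201]
tool_rot: [-179.7, 0.0, 90.0]
force: [1.2, -0.5, -0.5]
grip_width: 0.0455
grasp_force: 0.0
time_s: 12.3
tool_pos: [0.7058, -0.0015, 0.1209]
tool_rot: [179.9, 0.0, 90.0]
force: [-1.1, 0.1, 0.8]
grip_width: 0.0604
grasp_force: 0.0
time_s: 12.72
tool_pos: [0.7023, -0.0009, 0.122]
tool_rot: [180.0, -0.0, 90.0]
force: [0.2, 1.1, 0.6]
grip_width: 0.0611
grasp_force: 0.0
c1 1628 571.1 125.5 [43.8 30.1] 0.4 want 42 z 0.0194
c2 2356 561.6 7.4 [52.8 51.6] 18.8 want 51 z 0.0195
c3 1541 452.2 -1.9 [50.7 60.3] 9.4 want 60 z 0.0192
w3 652 [703.4  -1.1] 10.1 want r 10.0 z 0.0596
scene 2 91 [0.5607 0.0067] top 0.059 rms 4.24
side 2 68 [0.5607 0.0087] top 0.0583 rms 1.78
```

```bash
python3 -m creep '[{"wx":0,"wy":0,"wz":0,"tx":0,"ty":1,"tz":27,"gripper":0.4},{"wx":0,"wy":0,"wz":0,"tx":0,"ty":1,"tz":55,"gripper":0.4},{"wx":0,"wy":0,"wz":0,"tx":0,"ty":1,"tz":80,"gripper":0.4},{"wx":0,"wy":0,"wz":0,"tx":0,"ty":1,"tz":95,"gripper":0.4},{"wx":0,"wy":0,"wz":0,"tx":0,"ty":1,"tz":103,"gripper":0.4}]'
python3 -m creep '[{"wx":0,"wy":0,"wz":0,"tx":0,"ty":0,"tz":0,"gripper":0.4},{"wx":0,"wy":0,"wz":0,"tx":0,"ty":0,"tz":0,"gripper":0.4},{"wx":0,"wy":0,"wz":0,"tx":0,"ty":0,"tz":0,"gripper":-1},{"wx":0,"wy":0,"wz":0,"tx":0,"ty":0,"tz":0,"gripper":-1},{"wx":0,"wy":0,"wz":0,"tx":0,"ty":0,"tz":0,"gripper":-1}]' 35
python3 -m creep '[{"wx":0,"wy":0,"wz":0,"tx":0,"ty":0,"tz":0,"gripper":-1},{"wx":0,"wy":0,"wz":0,"tx":0,"ty":0,"tz":0,"gripper":-1},{"wx":0,"wy":0,"wz":0,"tx":0,"ty":0,"tz":0,"gripper":-1},{"wx":0,"wy":0,"wz":0,"tx":0,"ty":0,"tz":0,"gripper":-1}]'
```

```text
time_s: 13.28
tool_pos: [0.7022, -0.001, 0.0158]
tool_rot: [-179.8, 0.0, 90.0]
force: [0.4, -0.3, -0.5]
grip_width: 0.0609
grasp_force: 0.0
time_s: 13.7
tool_pos: [0.7051, -0.001, 0.0203]
tool_rot: [179.8, -0.0, 90.0]
force: [0.5, 0.4, -1.0]
grip_width: 0.0484
grasp_force: 0.0
time_s: 14.03
tool_pos: [0.7037, -0.0011, 0.0192]
tool_rot: [-180.0, 0.0, 90.0]
force: [-3.9, -1.3, 5.2]
grip_width: 0.0346
grasp_force: 35.0
```

```bash
python3 -m creep '[{"wx":0,"wy":0,"wz":0,"tx":0,"ty":0,"tz":-8,"gripper":-1},{"wx":0,"wy":0,"wz":0,"tx":0,"ty":0,"tz":-28,"gripper":-1},{"wx":0,"wy":0,"wz":0,"tx":0,"ty":0,"tz":-55,"gripper":-1},{"wx":0,"wy":0,"wz":0,"tx":0,"ty":0,"tz":-78,"gripper":-1},{"wx":0,"wy":0,"wz":0,"tx":0,"ty":-10,"tz":-90,"gripper":-1}]'
python3 -m creep '[{"wx":0,"wy":0,"wz":0,"tx":0,"ty":-24,"tz":0,"gripper":-1},{"wx":0,"wy":0,"wz":0,"tx":-1,"ty":-50,"tz":0,"gripper":-1},{"wx":0,"wy":0,"wz":0,"tx":-1,"ty":-76,"tz":0,"gripper":-1},{"wx":0,"wy":0,"wz":0,"tx":-1,"ty":-102,"tz":0,"gripper":-1},{"wx":0,"wy":0,"wz":0,"tx":-1,"ty":-128,"tz":0,"gripper":-1}]'
python3 -m creep '[{"wx":0,"wy":0,"wz":0,"tx":0,"ty":-26,"tz":0,"gripper":-1},{"wx":0,"wy":0,"wz":0,"tx":-1,"ty":-52,"tz":0,"gripper":-1},{"wx":0,"wy":0,"wz":0,"tx":-1,"ty":-78,"tz":0,"gripper":-1},{"wx":0,"wy":0,"wz":0,"tx":-1,"ty":-102,"tz":0,"gripper":-1},{"wx":0,"wy":0,"wz":0,"tx":-1,"ty":-120,"tz":0,"gripper":-1}]'
python3 -m creep '[{"wx":0,"wy":0,"wz":0,"tx":0,"ty":0,"tz":0,"gripper":-1},{"wx":0,"wy":0,"wz":0,"tx":0,"ty":0,"tz":0,"gripper":-1},{"wx":0,"wy":0,"wz":0,"tx":0,"ty":0,"tz":0,"gripper":-1},{"wx":0,"wy":0,"wz":0,"tx":0,"ty":0,"tz":0,"gripper":-1},{"wx":0,"wy":0,"wz":0,"tx":0,"ty":0,"tz":0,"gripper":-1}]'
python3 held.py 19 18 40
```

```text
time_s: 14.45
tool_pos: [0.697, -0.0009, 0.1116]
tool_rot: [179.6, -0.0, 90.0]
force: [1.1, -0.3, -2.7]
grip_width: 0.035
grasp_force: 35.0
time_s: 14.87
tool_pos: [0.5645, -0.0021, 0.108]
tool_rot: [-180.0, 0.0, 90.0]
force: [-0.5, 0.6, -3.5]
grip_width: 0.0349
grasp_force: 35.0
time_s: 15.28
tool_pos: [0.4436, -0.0031, 0.108]
tool_rot: [-179.9, 0.0, 90.0]
force: [-0.6, 0.1, -2.9]
grip_width: 0.0349
grasp_force: 35.0
time_s: 15.7
tool_pos: [0.4468, -0.0029, 0.1086]
tool_rot: [180.0, -0.0, 90.0]
force: [0.3, -0.1, -2.9]
grip_width: 0.0349
grasp_force: 35.0
scene 88 held-tcp [-0.2 -0.9] bottom z-tcp -89.9 rms 1.13 tcp [ 0.4467 -0.003   0.1085]
side 84 held-tcp [0.  1.6] bottom z-tcp -89.9 rms 1.03 tcp [ 0.4465 -0.003   0.1085]
```

```bash
python3 -m creep '[{"wx":0,"wy":0,"wz":0,"tx":0,"ty":-0.5,"tz":20,"gripper":-1},{"wx":0,"wy":0,"wz":0,"tx":0,"ty":-0.5,"tz":42,"gripper":-1},{"wx":0,"wy":0,"wz":0,"tx":0,"ty":-0.5,"tz":58,"gripper":-1},{"wx":0,"wy":0,"wz":0,"tx":0,"ty":-0.5,"tz":66,"gripper":-1},{"wx":0,"wy":0,"wz":0,"tx":0,"ty":-0.5,"tz":70,"gripper":-1}]'
python3 -m creep '[{"wx":0,"wy":0,"wz":0,"tx":0,"ty":0,"tz":4,"gripper":-1},{"wx":0,"wy":0,"wz":0,"tx":0,"ty":0,"tz":8,"gripper":-1},{"wx":0,"wy":0,"wz":0,"tx":0,"ty":0,"tz":11,"gripper":-1},{"wx":0,"wy":0,"wz":0,"tx":0,"ty":0,"tz":11,"gripper":-1},{"wx":0,"wy":0,"wz":0,"tx":0,"ty":0,"tz":11,"gripper":-1}]'
python3 -m creep '[{"wx":0,"wy":0,"wz":0,"tx":0,"ty":0,"tz":0,"gripper":-1}]'
```

```text
time_s: 16.22
tool_pos: [0.4447, -0.003, 0.0372]
tool_rot: [-179.9, 0.0, 90.0]
force: [0.3, 0.1, -2.6]
grip_width: 0.0352
grasp_force: 35.0
time_s: 16.63
tool_pos: [0.4458, -0.003, 0.0279]
tool_rot: [180.0, 0.0, 90.0]
force: [0.7, 1.3, -3.2]
grip_width: 0.0353
grasp_force: 35.0
time_s: 16.72
tool_pos: [0.4459, -0.003, 0.028]
tool_rot: [179.9, 0.0, 90.0]
force: [-0.5, 0.3, -3.7]
grip_width: 0.0344
grasp_force: 35.0
```

```bash
python3 -m creep '[{"wx":0,"wy":0,"wz":0,"tx":0,"ty":0,"tz":1,"gripper":-1},{"wx":0,"wy":0,"wz":0,"tx":0,"ty":0,"tz":2,"gripper":-1},{"wx":0,"wy":0,"wz":0,"tx":0,"ty":0,"tz":2.5,"gripper":-1},{"wx":0,"wy":0,"wz":0,"tx":0,"ty":0,"tz":2.5,"gripper":0},{"wx":0,"wy":0,"wz":0,"tx":0,"ty":0,"tz":2.5,"gripper":0.2}]'
python3 -m creep '[{"wx":0,"wy":0,"wz":0,"tx":0,"ty":0,"tz":0,"gripper":0.2},{"wx":0,"wy":0,"wz":0,"tx":0,"ty":0,"tz":0,"gripper":0.2},{"wx":0,"wy":0,"wz":0,"tx":0,"ty":0,"tz":-20,"gripper":0.2},{"wx":0,"wy":0,"wz":0,"tx":0,"ty":0,"tz":-55,"gripper":0.2},{"wx":0,"wy":0,"wz":0,"tx":0,"ty":0,"tz":-96,"gripper":0.6}]'
python3 -m creep '[{"wx":0,"wy":0,"wz":0,"tx":-24,"ty":13,"tz":0,"gripper":0.6},{"wx":0,"wy":0,"wz":0,"tx":-52,"ty":28,"tz":0,"gripper":0.6},{"wx":0,"wy":0,"wz":0,"tx":-82,"ty":43,"tz":0,"gripper":0.6},{"wx":0,"wy":0,"wz":0,"tx":-112,"ty":59,"tz":0,"gripper":0.6},{"wx":0,"wy":0,"wz":0,"tx":-142,"ty":75,"tz":0,"gripper":0.6}]'
python3 -m creep '[{"wx":0,"wy":0,"wz":0,"tx":-28,"ty":15,"tz":0,"gripper":0.6},{"wx":0,"wy":0,"wz":0,"tx":-55,"ty":29,"tz":0,"gripper":0.6},{"wx":0,"wy":0,"wz":0,"tx":-77,"ty":41,"tz":0,"gripper":0.6},{"wx":0,"wy":0,"wz":0,"tx":-90,"ty":48,"tz":0,"gripper":0.6},{"wx":0,"wy":0,"wz":0,"tx":-94,"ty":50,"tz":0,"gripper":0.6}]'
python3 -m creep '[{"wx":0,"wy":0,"wz":0,"tx":0,"ty":0,"tz":0,"gripper":0.6},{"wx":0,"wy":0,"wz":0,"tx":0,"ty":0,"tz":0,"gripper":0.6},{"wx":0,"wy":0,"wz":0,"tx":0,"ty":0,"tz":0,"gripper":0.6},{"wx":0,"wy":0,"wz":0,"tx":0,"ty":0,"tz":0,"gripper":0.6},{"wx":0,"wy":0,"wz":0,"tx":0,"ty":0,"tz":0,"gripper":0.6}]'
python3 w.py wr4; python3 placed.py 3
```

```text
time_s: 17.13
tool_pos: [0.4462, -0.003, 0.0255]
tool_rot: [179.9, 0.0, 90.0]
force: [0.0, -0.5, -0.6]
grip_width: 0.042
grasp_force: 0.0
time_s: 17.55
tool_pos: [0.4435, -0.0031, 0.1205]
tool_rot: [-179.7, 0.0, 90.0]
force: [0.1, 0.1, -0.4]
grip_width: 0.0543
grasp_force: 0.0
time_s: 17.97
tool_pos: [0.5213, -0.1465, 0.1216]
tool_rot: [179.9, 0.0, 90.0]
force: [0.8, 0.9, 0.7]
grip_width: 0.0689
grasp_force: 0.0
time_s: 18.38
tool_pos: [0.5709, -0.2424, 0.1209]
tool_rot: [180.0, 0.1, 89.8]
force: [-0.2, -0.4, 0.3]
grip_width: 0.0693
grasp_force: 0.0
time_s: 18.8
tool_pos: [0.5705, -0.2378, 0.1213]
tool_rot: [180.0, -0.0, 90.1]
force: [0.4, -0.3, 0.5]
grip_width: 0.0695
grasp_force: 0.0
c4 4830 432.9 -127.5 [69.6 70.7] 73.0 want 69 z 0.0194
w4 991 [ 570.9 -239. ] 12.0 want r 12.0 z 0.0677
scene 3 145 [ 0.445  -0.0042] top 0.0673 rms 1.62
side 3 138 [ 0.4447 -0.0021] top 0.066 rms 1.43
```

```bash
python3 -m creep '[{"wx":0,"wy":0,"wz":0,"tx":-1,"ty":0,"tz":27,"gripper":0.6},{"wx":0,"wy":0,"wz":0,"tx":-1,"ty":0,"tz":55,"gripper":0.6},{"wx":0,"wy":0,"wz":0,"tx":-1,"ty":0,"tz":80,"gripper":0.6},{"wx":0,"wy":0,"wz":0,"tx":-1,"ty":0,"tz":95,"gripper":0.6},{"wx":0,"wy":0,"wz":0,"tx":-1,"ty":0,"tz":102,"gripper":0.6}]'
python3 -m creep '[{"wx":0,"wy":0,"wz":0,"tx":0,"ty":0,"tz":0,"gripper":0.6},{"wx":0,"wy":0,"wz":0,"tx":0,"ty":0,"tz":0,"gripper":0.6},{"wx":0,"wy":0,"wz":0,"tx":0,"ty":0,"tz":0,"gripper":-1},{"wx":0,"wy":0,"wz":0,"tx":0,"ty":0,"tz":0,"gripper":-1},{"wx":0,"wy":0,"wz":0,"tx":0,"ty":0,"tz":0,"gripper":-1}]' 50
python3 -m creep '[{"wx":0,"wy":0,"wz":0,"tx":0,"ty":0,"tz":0,"gripper":-1},{"wx":0,"wy":0,"wz":0,"tx":0,"ty":0,"tz":0,"gripper":-1},{"wx":0,"wy":0,"wz":0,"tx":0,"ty":0,"tz":0,"gripper":-1},{"wx":0,"wy":0,"wz":0,"tx":0,"ty":0,"tz":0,"gripper":-1}]'
```

```text
time_s: 19.37
tool_pos: [0.5686, -0.2391, 0.0162]
tool_rot: [-179.8, -0.1, 90.0]
force: [-0.3, 0.3, 0.1]
grip_width: 0.07
grasp_force: 0.0
time_s: 19.78
tool_pos: [0.5715, -0.2404, 0.0205]
tool_rot: [179.9, 0.0, 90.0]
force: [0.4, 0.3, -0.6]
grip_width: 0.0569
grasp_force: 0.0
time_s: 20.12
tool_pos: [0.5698, -0.2402, 0.0197]
tool_rot: [-179.9, -0.0, 90.0]
force: [-4.6, 0.3, 6.4]
grip_width: 0.0441
grasp_force: 50.0
```

```bash
python3 -m creep '[{"wx":0,"wy":0,"wz":0,"tx":0,"ty":0,"tz":-8,"gripper":-1},{"wx":0,"wy":0,"wz":0,"tx":0,"ty":0,"tz":-28,"gripper":-1},{"wx":0,"wy":0,"wz":0,"tx":0,"ty":0,"tz":-55,"gripper":-1},{"wx":0,"wy":0,"wz":0,"tx":0,"ty":0,"tz":-80,"gripper":-1},{"wx":0,"wy":0,"wz":0,"tx":7,"ty":-8,"tz":-90,"gripper":-1}]'
python3 -m creep '[{"wx":0,"wy":0,"wz":0,"tx":13,"ty":-16,"tz":0,"gripper":-1},{"wx":0,"wy":0,"wz":0,"tx":26,"ty":-32,"tz":0,"gripper":-1},{"wx":0,"wy":0,"wz":0,"tx":39,"ty":-48,"tz":0,"gripper":-1},{"wx":0,"wy":0,"wz":0,"tx":52,"ty":-64,"tz":0,"gripper":-1},{"wx":0,"wy":0,"wz":0,"tx":65,"ty":-80,"tz":0,"gripper":-1}]'
python3 -m creep '[{"wx":0,"wy":0,"wz":0,"tx":13,"ty":-16,"tz":0,"gripper":-1},{"wx":0,"wy":0,"wz":0,"tx":25,"ty":-31,"tz":0,"gripper":-1},{"wx":0,"wy":0,"wz":0,"tx":34,"ty":-42,"tz":0,"gripper":-1},{"wx":0,"wy":0,"wz":0,"tx":40,"ty":-50,"tz":0,"gripper":-1},{"wx":0,"wy":0,"wz":0,"tx":40,"ty":-50,"tz":0,"gripper":-1}]'
python3 -m creep '[{"wx":0,"wy":0,"wz":0,"tx":0,"ty":0,"tz":0,"gripper":-1},{"wx":0,"wy":0,"wz":0,"tx":0,"ty":0,"tz":0,"gripper":-1},{"wx":0,"wy":0,"wz":0,"tx":0,"ty":0,"tz":0,"gripper":-1},{"wx":0,"wy":0,"wz":0,"tx":0,"ty":0,"tz":0,"gripper":-1},{"wx":0,"wy":0,"wz":0,"tx":0,"ty":0,"tz":0,"gripper":-1}]'
python3 held.py 19 22.5 47
```

```text
time_s: 20.53
tool_pos: [0.5651, -0.235, 0.1122]
tool_rot: [179.7, 0.2, 89.9]
force: [2.4, -0.1, -6.2]
grip_width: 0.0439
grasp_force: 50.0
time_s: 20.95
tool_pos: [0.4808, -0.167, 0.1079]
tool_rot: [-179.9, -0.0, 90.0]
force: [-0.6, 0.2, -7.4]
grip_width: 0.044
grasp_force: 50.0
time_s: 21.37
tool_pos: [0.4302, -0.1264, 0.1081]
tool_rot: [-179.8, -0.1, 90.1]
force: [0.1, -0.0, -6.6]
grip_width: 0.0442
grasp_force: 50.0
time_s: 21.78
tool_pos: [0.4329, -0.1284, 0.109]
tool_rot: [180.0, 0.0, 90.0]
force: [-0.2, -0.4, -7.9]
grip_width: 0.0445
grasp_force: 50.0
scene 94 held-tcp [-0.8 -0. ] bottom z-tcp -89.8 rms 1.27 tcp [ 0.4328 -0.1283  0.109 ]
side 136 held-tcp [-0.2  2.4] bottom z-tcp -90.0 rms 1.03 tcp [ 0.4327 -0.1282  0.109 ]
```

```bash
python3 -m creep '[{"wx":0,"wy":0,"wz":0,"tx":0,"ty":0,"tz":20,"gripper":-1},{"wx":0,"wy":0,"wz":0,"tx":0,"ty":0,"tz":42,"gripper":-1},{"wx":0,"wy":0,"wz":0,"tx":0,"ty":0,"tz":58,"gripper":-1},{"wx":0,"wy":0,"wz":0,"tx":0,"ty":0,"tz":66,"gripper":-1},{"wx":0,"wy":0,"wz":0,"tx":0,"ty":0,"tz":70,"gripper":-1}]'
python3 -m creep '[{"wx":0,"wy":0,"wz":0,"tx":0,"ty":0,"tz":4,"gripper":-1},{"wx":0,"wy":0,"wz":0,"tx":0,"ty":0,"tz":8,"gripper":-1},{"wx":0,"wy":0,"wz":0,"tx":0,"ty":0,"tz":11,"gripper":-1},{"wx":0,"wy":0,"wz":0,"tx":0,"ty":0,"tz":11,"gripper":-1},{"wx":0,"wy":0,"wz":0,"tx":0,"ty":0,"tz":11,"gripper":-1}]'
python3 -m creep '[{"wx":0,"wy":0,"wz":0,"tx":0,"ty":0,"tz":0,"gripper":-1}]'
```

```text
time_s: 22.3
tool_pos: [0.4316, -0.1279, 0.0378]
tool_rot: [-179.9, -0.0, 90.0]
force: [0.6, -0.6, -7.0]
grip_width: 0.044
grasp_force: 50.0
time_s: 22.72
tool_pos: [0.4328, -0.1281, 0.0284]
tool_rot: [180.0, 0.0, 90.0]
force: [-0.7, -0.3, -6.6]
grip_width: 0.0441
grasp_force: 50.0
time_s: 22.8
tool_pos: [0.433, -0.1281, 0.0285]
tool_rot: [179.9, 0.0, 90.0]
force: [0.8, -0.6, -7.0]
grip_width: 0.0441
grasp_force: 50.0
```

```bash
python3 -m creep '[{"wx":0,"wy":0,"wz":0,"tx":0,"ty":0,"tz":1,"gripper":-1},{"wx":0,"wy":0,"wz":0,"tx":0,"ty":0,"tz":2,"gripper":-1},{"wx":0,"wy":0,"wz":0,"tx":0,"ty":0,"tz":2.5,"gripper":-1},{"wx":0,"wy":0,"wz":0,"tx":0,"ty":0,"tz":2.5,"gripper":0.2},{"wx":0,"wy":0,"wz":0,"tx":0,"ty":0,"tz":2.5,"gripper":0.4}]'
python3 -m creep '[{"wx":0,"wy":0,"wz":0,"tx":0,"ty":0,"tz":0,"gripper":0.4},{"wx":0,"wy":0,"wz":0,"tx":0,"ty":0,"tz":0,"gripper":0.4},{"wx":0,"wy":0,"wz":0,"tx":0,"ty":0,"tz":-20,"gripper":0.4},{"wx":0,"wy":0,"wz":0,"tx":0,"ty":0,"tz":-55,"gripper":0.4},{"wx":0,"wy":0,"wz":0,"tx":0,"ty":0,"tz":-96,"gripper":0.4}]'
python3 -m creep '[{"wx":0,"wy":0,"wz":0,"tx":0,"ty":30,"tz":-30,"gripper":0.4},{"wx":0,"wy":0,"wz":0,"tx":0,"ty":60,"tz":-50,"gripper":0.4},{"wx":0,"wy":0,"wz":0,"tx":0,"ty":90,"tz":-70,"gripper":0.4},{"wx":0,"wy":0,"wz":0,"tx":0,"ty":115,"tz":-80,"gripper":0.4},{"wx":0,"wy":0,"wz":0,"tx":0,"ty":130,"tz":-80,"gripper":0.4}]'
python3 -m creep '[{"wx":0,"wy":0,"wz":0,"tx":0,"ty":0,"tz":0,"gripper":0.4},{"wx":0,"wy":0,"wz":0,"tx":0,"ty":0,"tz":0,"gripper":0.4},{"wx":0,"wy":0,"wz":0,"tx":0,"ty":0,"tz":0,"gripper":0.4},{"wx":0,"wy":0,"wz":0,"tx":0,"ty":0,"tz":0,"gripper":0.4},{"wx":0,"wy":0,"wz":0,"tx":0,"ty":0,"tz":0,"gripper":0.4}]'
python3 placed.py 1234
python3 - <<'E'
from h import *
for c in ['side','scene']:
    p,_=optics.read_camera(c)
    a=p[120:300,200:430] if c=='side' else p[130:310,230:460]
    cv2.imwrite(f'pics/{c}F.png',cv2.resize(a[:,:,::-1],None,fx=3.3,fy=3.3,interpolation=cv2.INTER_CUBIC))
E
```

```text
time_s: 23.22
tool_pos: [0.4337, -0.1283, 0.0265]
tool_rot: [179.9, 0.0, 90.0]
force: [0.2, -0.0, -1.0]
grip_width: 0.0511
grasp_force: 0.0
time_s: 23.63
tool_pos: [0.4309, -0.1277, 0.1213]
tool_rot: [-179.8, -0.0, 90.0]
force: [1.8, -0.7, 1.2]
grip_width: 0.0606
grasp_force: 0.0
time_s: 24.05
tool_pos: [0.567, -0.1279, 0.2053]
tool_rot: [179.6, 0.1, 90.1]
force: [0.0, -0.6, 1.1]
grip_width: 0.0605
grasp_force: 0.0
time_s: 24.47
tool_pos: [0.5615, -0.1283, 0.2015]
tool_rot: [-180.0, -0.0, 90.0]
force: [-0.4, 0.5, -0.1]
grip_width: 0.0609
grasp_force: 0.0
scene 1 38 [0.5693 0.1304] top 0.0518 rms 3.77
scene 2 87 [0.5606 0.0068] top 0.0593 rms 2.21
scene 3 151 [ 0.4448 -0.0039] top 0.0674 rms 2.46
scene 4 211 [ 0.4316 -0.1278] top 0.0751 rms 1.17
side 1 19 [0.5687 0.1328] top 0.0497 rms 1.25
side 2 69 [0.5607 0.0088] top 0.0579 rms 1.44
side 3 135 [ 0.4445 -0.0022] top 0.0665 rms 1.07
side 4 267 [ 0.4326 -0.1258] top 0.074 rms 1.14
```

View pics/sideF.png

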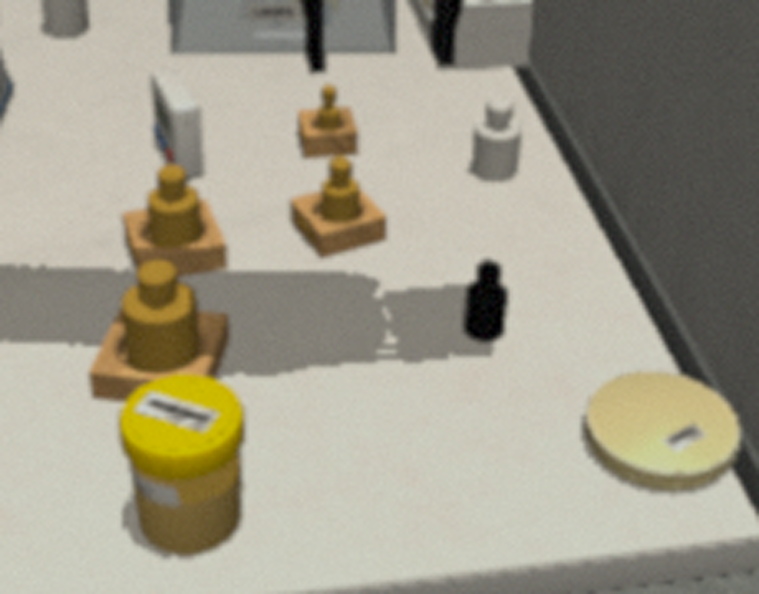

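View pics/sceneF.png

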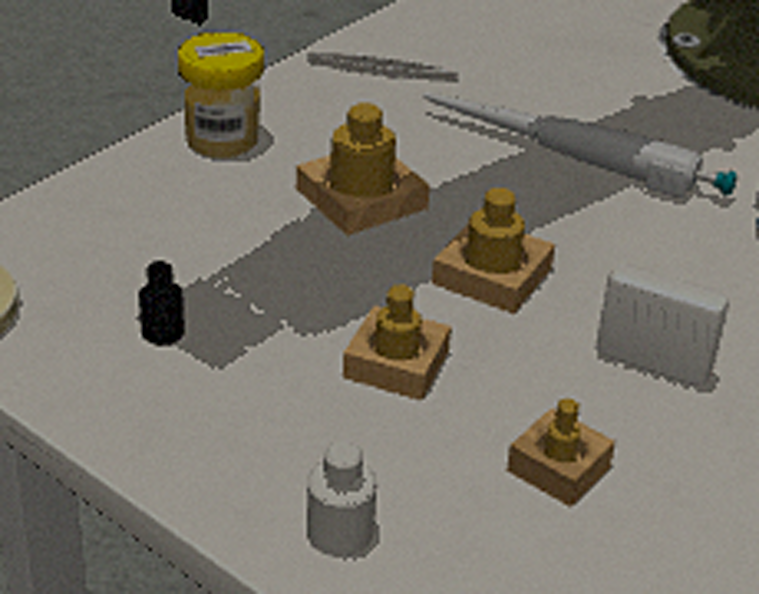

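Both crops show all four weights upright in their wells. In the scene crop they are at (567,430), (400,325), (497,230) and (363,150), and their tops are at weight height plus 6 mm. The jar, timer and look-alikes are undisturbed, so I'm handing in.

```bash
python3 -c "
from cell import env;print(env.sign_off())"
```

```text
the job is handed in; nothing more can be done
None
```

All four brass weights are standing upright in their matching cases, placed smallest to largest; the jar, timer and look-alikes were left where they stood, and the job was handed in at about 25 s of the 88 s allowed.

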